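# Lock the frame corner and hold the try square in it

### The job

Check the stud-and-plate corner on the bench: first turn the lock collar clockwise up to its stop, so that its tongue lies straight across the stud. Then bring the try square flat on the bench into the inside corner, the outer face of its wooden stock against the plate and the outer edge of its steel blade against the stud, and press it home until both faces touch. Finish while still holding it pressed there, do not let go, and leave the other things on the bench where they lie.

Things in the scene. Friction and masses are not known exactly. Their poses are not given: they have to be found in the camera images.
- corner_jig: Wooden frame corner, fixed. Origin: the inside corner at bench height; z up. Stud face in plane y = 0, plate face in plane x = 0; the open inside, bare bench, is x > 0, y < 0. Plywood backing 10 mm high behind it (x -60 to 112, y 32 to 112 mm) carries the collar, axis at x = 50, y = 75 mm, and a stop pin 34 mm high. A square that is home has its axes parallel to these, same way.
- plate: Pale block of the corner, fixed, 45 x 90 x 32 mm high, origin at the centre of its underside, long along its y. In the corner_jig frame it fills x -45 to 0, y -50 to 40 mm; its touching face is x = 0. Friction of the square on plate, stud and bench is about 0.6.
- stud: Dark bar of the corner, fixed, 32 x 140 x 22 mm high, origin at the centre of its underside, long along its y. In the corner_jig frame it fills x 0 to 140, y 0 to 32 mm; its touching face is y = 0.
- lock_collar (a joint): Angle of the lock collar, rad: 0 fully open (tongue nearly along the stud), growing clockwise seen from above; 1.2 is the hard stop = locked (tongue straight across the stud, towards -y of corner_jig). Starts at 0 to 0.3; turns with friction of about 0.06 N m and stays where it is left.
- collar_grip (a point): Middle of the collar's grip bar, on its turning axis, 60 mm above the bench; turns with it. x points along bar and tongue. Bar: 56 long (x), 12 thick (y), from 43 to 72 mm above the bench, on a knurled steel ring (diameter 48, height 25 to 43 mm). The tongue reaches 64 mm from the axis, 22 to 32 mm above the bench.
- try_square: Try square, loose, about 0.2 kg. Origin: centre of its 177 x 115 mm outline, on its underside; z up as it lies. Wooden stock: x -88 to -71, y -57 to 57, 21 mm high. Steel blade 2 mm thick: x -71 to 88, y 32 to 57, sloping 0.06 rad from 11 mm above the bench at the stock to its tip on the bench. Outer faces: x = -88 (stock), y = 57 (blade).
- square_heel (a point): The outer corner of the try square, on its underside, at x = -88, y = 57 mm in the try_square frame; axes as try_square. It meets the corner_jig origin when the square is home.
- stock_grip (a point): Point on the stock of the try square at x = -80, y = -34 mm, 10.5 mm above the underside; axes as try_square. The stock is 16 to 17 mm thick along x; pinched, it may straighten by 0.06 rad. When home, the plate covers the stock only for y above 7 mm, so the fingers fit here.
- gouge_main: Bystander: gouge with boxwood handle, 30 x 297 x 35 mm, near the robot. Origin at the centre of its underside.
- dowel: Bystander: dowel offcut, 18 mm diameter, 110 mm long, near the robot. Origin at the centre of its underside.
- masking_tape: Bystander: roll of tape, diameter 96 mm, 24 mm high. Origin at the centre of its underside.
- eraser: Bystander: eraser, 19 x 42 x 13 mm, behind the corner. Origin at the centre of its underside.
- slip_stone: Bystander: grey stone, 40 x 100 x 11 mm, to the right. Origin at the centre of its underside.
- v_tool: Bystander: carving tool with wooden handle, 27 x 262 x 28 mm, behind the corner. Origin at the centre of its underside.
- blade_tip (a point): Far end of the blade's outer edge, on the underside of the try square, at x = 88, y = 57 mm in the try_square frame; axes as try_square.

How it is judged (in metres and radians):
On the way, in this order (a step that is already met when the one before it is completed fails the run):
1. the lock collar is turned to its stop (value of joint lock_collar above 1.1 rad), for 0.2 s.
2. the try square is pressed home against plate and stud (horizontal distance between square_heel and corner_jig below 0.005 m and contact force between try_square and plate above 0.5 N and contact force between try_square and stud above 0.5 N), for 0.2 s.
At the end, for the whole second after the job is handed in: Collar within 0.1 rad of its stop; square flat (tilt < 0.12 rad, heel < 8 mm above the bench), heel within 5 mm of the inside corner, blade tip's edge within 6 mm of the stud's face plane, still, fingers still on it, stock pressed on the plate and blade on the stud with over 0.5 N each (all of step 2 and value of joint lock_collar above 1.1 rad and height (world z) of square_heel below 0.008 m and angle between try_square's own z axis and vertical below 0.12 rad and y of blade_tip in the frame of corner_jig between -0.006 and 0.006 m and contact force between the fingers and try_square above 0.5 N and linear speed of try_square below 0.02 m/s); the arm keeps its last pose, push and grip.
It fails at once if a bystander is moved by more than 30 mm (distance of any of gouge_main, dowel, masking_tape, eraser, slip_stone, v_tool from where it was at the start of the episode above 0.03 m).
It also fails if it takes over 72 s, if anything falls off the work surface, if the arm or the gripper's body presses on something with over 40 N, if the wrist force passes 120 N, or if a joint passes its speed limit or range.

### The arm

A 6-joint arm with a two-finger parallel gripper is mounted at the origin on a cart in front of the work surface, level with it; the furniture and walls round the work are solid. World frame = base frame: x ahead of the robot, y to its left, z up, the work surface at z = 0. Lengths are in mm, angles in degrees, forces in N, time in s.
With the tool pointing down it reaches from about 350 to 850 mm from the base axis. Payload 8.1 kg.
Tool frame: the origin (TCP) lies midway between the tips of the shut fingers; the grasp point (between the pads) lies 19 mm behind it; z points along the fingers, y is the line along which they close (so a half turn about z gives the same grasp; the last joint's range is limited). The gripper opens to 85 mm and grips with 20 to 120 N. Pads are 22 mm wide; open, the fingers measure 114 mm over their backs; the gripper's body (76 mm by 85 mm) begins 54 mm behind the grasp point. The pads swing forward as they close: fully open they stand 13 mm farther back than shut.
Start: joints at [-75.997, 7.471, 85.268, -0, 87.261, -4.893], TCP at [194.332, -567.662, 231.292] pointing down, gripper open.
Joint ranges: [-169.43, 169.43], [-51.17, 129.36], [1.28, 143.12], [-76.62, 256.62], [0, 156.53], [-152.29, 152.29]. Speed limits (degrees/s): [136.94, 136.94, 159.86, 180, 180, 180].

### API

Orientations are given as [roll, pitch, yaw] about the fixed x, y, z axes, in that order (R = Rz(yaw) Ry(pitch) Rx(roll)).
In Python, from bench import r gives the robot as it stands. The module is installed in compiled form; this text tells all that it offers.
- The arm moves only by the tool jog_arm, never from a script. Its argument "rows" is a list of rows, each a list of 2 entries, a list of its own where there are three numbers: the shift along the tool's x, y, z in mm, then the turn, a rotation vector about the tool's x, y, z in rad. A call has 1 to 10 rows; each row is the pose to reach, as a shift and turn from the pose commanded when the call began, along the tool's axes at that moment; what a row does not reach only later rows make up. A row lasts 1/10 s, in which the tool goes at most 50 mm and 8.59 degrees, less where a joint would pass 70% of its speed; a pose out of reach is approached as far as the arm can. A call with a gripper value outside its range is refused whole. "grip" is the finger opening in mm, from 0 to 85.4, set as the call begins (left out, the last holds). The fingers move at their own pace and stop on an object; "force" is the grip in N (left out, the last holds). Time passes only in rows, so rows that repeat a pose let the fingers close. It gives the time, the measured TCP pose, the force, the opening and the grip force at its end, in the units of the state.
- r.sense(): the state, without advancing time (a new reading comes with each control period).
- r.snapshot(name): name is "scene" or "top" or "wrist"; returns (picture, depth): 384x512x3 uint8, blue, green, red; 384x512 float32, mm along the optical axis (not along the pixel's ray), 0 where there is no reading.
- r.camera_params(name): a dict with "fx", "fy", "cx", "cy" (pixels), "dist_coeffs" ([k1, k2, p1, p2, k3] as OpenCV has them; the pictures are not rectified), "pose" (4x4, takes a point from camera to world coordinates); the wrist camera has in their place "tool_from_camera" (4x4, takes a point from camera to tool coordinates, whose origin is the TCP and whose axes are the flange's). Camera axes: x right, y down, z forward; pixel columns grow to the right and rows downward; lengths in mm; the calibration is good to about 2 mm. A picture is of the moment at which its call begins: read the wrist's pose just before it. camera_params takes no time and is no camera call.
- r.hand_in(): hands the job in; it is judged then, once.
The state is a dict: "time": time; "joint_pos": joint angles; "qd": joint speeds; "joint_efforts": joint torques, N m; "tool_pos": TCP position; "tcp_rot": TCP orientation; "ft_force": force on the tool from outside, world axes, zero at the start; "wrist_torque": the same for the moment, N m; "finger_gap": finger opening in mm; "grip_force": force on a finger pad.
Only numpy, scipy, OpenCV 4.12 (cv2) and the standard library are available. Lean on these libraries where they do the work, as an engineer would, in place of code of your own. Each camera call takes 0.05 s, during which the arm holds its last target. There are 200 camera calls.

## Working session

There is one attempt and no reset: what is moved stays moved. The work goes in short steps, Python scripts to look and compute and a tool call to move; the robot and the scene stay as the last step left them, time stands still between calls to the robot, and variables do not carry over. Pictures are saved under pics/ and viewed, at most 10 in all, crops included, and the job is handed in when it is done.

Besides the shell and the picture viewer there is one more tool, called by a JSON object that holds its "api" and its "payload". jog_arm: Moves the arm, as the interface text tells. Its arguments: {"type":"object","properties":{"rows":{"type":"array"},"grip":{"type":"number"},"force":{"type":"number"}},"required":["rows"]}

```bash
mkdir -p pics; cat > h.py <<'E'
import numpy as np, cv2
from scipy.spatial.transform import Rotation as R
from bench import r
def T(s):
    M=np.eye(4); M[:3,:3]=R.from_euler('xyz',s['tcp_rot'],degrees=True).as_matrix(); M[:3,3]=s['tool_pos']; return M
def cam(name):
    p=r.camera_params(name); s=r.sense()
    K=np.array([[p['fx'],0,p['cx']],[0,p['fy'],p['cy']],[0,0,1]]); d=np.array(p['dist_coeffs'])
    P=np.array(p['pose']) if 'pose' in p else T(s)@np.array(p['tool_from_camera'])
    return K,d,P
def ray(c,uv,z):
    K,d,P=c; uv=np.array(uv,float).reshape(-1,1,2)
    n=cv2.undistortPoints(uv,K,d).reshape(-1,2); v=np.c_[n,np.ones(len(n))]@P[:3,:3].T
    return P[:3,3]+v*((z-P[2,3])/v[:,2])[:,None]
E
python3 - <<'E'
from h import *
print(r.sense())
for n in("top","scene"):
    c=cam(n); im,d=r.snapshot(n); cv2.imwrite(f"pics/{n}0.png",im); np.save(n+"0.npy",d); print(n,c[0].tolist(),c[2].round(2).tolist())
E
```

```text
{'time': 0.0, 'joint_pos': array([-7.59977730e+01,  7.51572289e+00,  8.53292738e+01,  1.06147475e-03,
        8.72600047e+01, -4.89488228e+00]), 'qd': array([-0.05479622,  0.06411117,  0.01181864, -0.00693106, -0.03243639,
       -0.03404951]), 'joint_efforts': array([-1.99530332e-03, -5.69402111e+01, -5.00554812e+01, -1.80271982e-04,
        1.48454594e-02,  2.64481292e-05]), 'tool_pos': array([ 194.2003167 , -567.13250794,  230.23805812]), 'tcp_rot': array([-1.79895472e+02, -1.00158459e-02,  1.88970485e+01]), 'ft_force': array([ 0.40602881, -1.27975438, -0.01798628]), 'wrist_torque': array([-0.00566993, -0.005432  ,  0.01481579]), 'grip_force': 0.0, 'finger_gap': 85.26964483173163}
top [[353.69055129346015, 0.0, 262.77675795978854], [0.0, 353.69055129346015, 196.29377143051488], [0.0, 0.0, 1.0]] [[0.0, -0.98, 0.17, 384.09], [-1.0, -0.01, -0.02, -10.68], [0.02, -0.17, -0.98, 1116.47], [0.0, 0.0, 0.0, 1.0]]
scene [[368.9519314948055, 0.0, 253.92145510888017], [0.0, 368.9519314948055, 191.56837666739202], [0.0, 0.0, 1.0]] [[-0.85, -0.36, 0.39, 140.95], [-0.53, 0.55, -0.64, 630.39], [0.02, -0.75, -0.66, 772.15], [0.0, 0.0, 0.0, 1.0]]
```

View pics/top0.png

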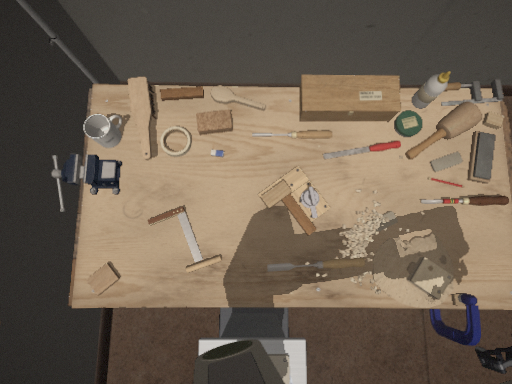

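View pics/scene0.png

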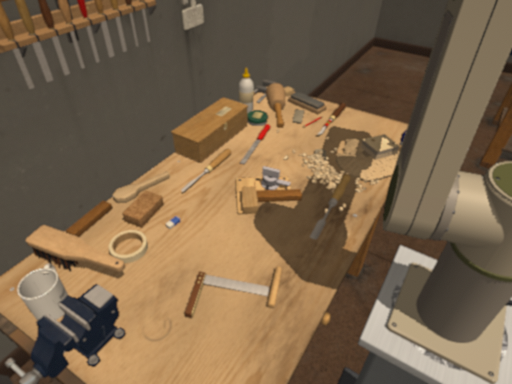

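The top view shows the square's stock from about (150,220) to (185,208), with the blade running to about (200,262) and the dowel at (203,264). The plate is at (277,193), the stud runs (285,197)-(313,230), and the collar is at about (310,197).

```bash
python3 - <<'E'
from h import *
im=cv2.imread("pics/top0.png"); 
a=cv2.resize(im[155:245,250:340],None,fx=6,fy=6,interpolation=cv2.INTER_CUBIC)[:, :400*6]
b=cv2.resize(im[195:285,140:230],None,fx=6,fy=6,interpolation=cv2.INTER_CUBIC)
cv2.imwrite("pics/crop.png",cv2.resize(np.hstack([a,b]),(800,400)))
c=cam("top")
for n,uv,z in[("collar",(310,197),60),("heel",(185,208),21),("stockend",(150,220),21),("tip",(200,262),0),("plate",(277,193),32),("stud1",(285,197),22),("stud2",(313,230),22)]: print(n,ray(c,uv,z).round())
E
```

```text
collar [[ 570. -172.   60.]]
heel [[540. 213.  21.]]
stockend [[502. 318.  21.]]
tip [[375. 164.   0.]]
plate [[587. -73.  32.]]
stud1 [[576. -99.  22.]]
stud2 [[ 473. -185.   22.]]
```

View pics/crop.png

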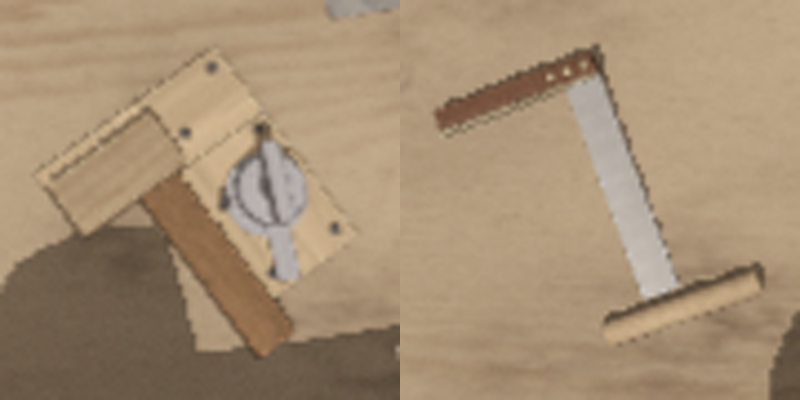

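The crop shows the collar centre at about pixel (310,198) with the tongue pointing to (314,216), and the plate, stud and backing are clear. The dowel lies right beyond the blade tip. I'm moving above the collar now.

{"api": "jog_arm", "payload": {"rows": [[[484,-252,0],[0,0,0.1]],[[484,-252,0],[0,0,0.1]],[[484,-252,0],[0,0,0.1]],[[484,-252,0],[0,0,0.1]],[[484,-252,0],[0,0,0.1]],[[484,-252,0],[0,0,0.1]],[[484,-252,0],[0,0,0.1]],[[484,-252,0],[0,0,0.1]],[[484,-252,0],[0,0,0.1]],[[484,-252,0],[0,0,0.1]]]}}

```text
time: 1.1
tool_pos: [540.1, -203.7, 231.0]
tcp_rot: [-180.0, 0.0, 13.2]
ft_force: [0.8, -0.7, 0.3]
finger_gap: 85.4
grip_force: 0.0
```

{"api": "jog_arm", "payload": {"rows": [[[0,0,0],[0,0,0]],[[0,0,0],[0,0,0]]]}}

```text
time: 1.3
tool_pos: [539.4, -204.3, 230.6]
tcp_rot: [-180.0, 0.1, 13.3]
ft_force: [0.3, -0.1, -1.3]
finger_gap: 85.4
grip_force: 0.0
```

```bash
python3 - <<'E'
from h import *
c=cam("wrist"); print(r.sense()['tool_pos'],c[2].round(2).tolist())
np.save("w1P.npy",c[2]); im,d=r.snapshot("wrist"); cv2.imwrite("pics/w1.png",im); np.save("w1.npy",d)
E
```

```text
[ 539.43719593 -204.27471301  230.55239989] [[0.23, -0.94, -0.26, 604.88], [-0.97, -0.22, -0.06, -188.95], [-0.0, 0.27, -0.96, 374.14], [0.0, 0.0, 0.0, 1.0]]
```

View pics/w1.png

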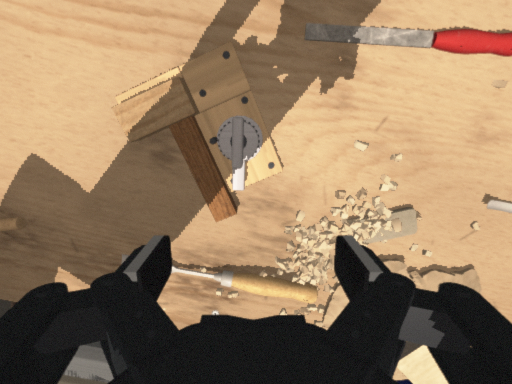

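The wrist view shows the collar ring at (238,140) with its bar and tongue pointing down to (238,188). The stud runs (178,122)-(225,218) and the plate is around (155,110). Next I'll measure from depth, segmented by height.

```bash
cat >> h.py <<'E'
def cloud(c,d):
    K,dc,P=c; v,u=np.mgrid[:384,:512]
    n=cv2.undistortPoints(np.c_[u.ravel(),v.ravel()].astype(float).reshape(-1,1,2),K,dc).reshape(-1,2)
    X=np.c_[n,np.ones(len(n))]*d.reshape(-1,1)
    W=(X@P[:3,:3].T+P[:3,3]).reshape(384,512,3); W[d==0]=np.nan; return W
def rect(W,roi,z0,z1):
    m=np.zeros((384,512),bool); u0,v0,u1,v1=roi; m[v0:v1,u0:u1]=True
    m&=(W[...,2]>z0)&(W[...,2]<z1); m=m.astype(np.uint8)
    n,l,s,_=cv2.connectedComponentsWithStats(m); k=1+s[1:,4].argmax()
    p=W[l==k]; (cx,cy),(w,h),a=cv2.minAreaRect(p[:,:2].astype(np.float32)); 
    if h>w: w,h,a=h,w,a+90
    return np.round([cx,cy,w,h,(a+90)%180-90,np.median(p[:,2]),len(p)],1)
E
python3 - <<'E'
from h import *
c=cam("wrist"); c=(c[0],c[1],np.load("w1P.npy")); d=np.load("w1.npy"); W=cloud(c,d)
print("bench",np.nanmedian(W[20:40,30:150,2]))
print("bar",rect(W,(200,90,280,200),63,80))
print("tongue+ring",rect(W,(200,90,280,200),24,80))
print("ring",rect(W,(200,90,280,200),38,80))
print("plate",rect(W,(100,50,200,150),28,37))
print("stud",rect(W,(165,110,240,225),17.5,24.5))
print("backing",rect(W,(165,30,300,200),7,13))
E
```

```text
bench 1.14974001557934
bar [ 572.9 -178.9   55.3   11.6   12.3   72.7  560. ]
tongue+ring [ 555.5 -176.9   89.9   50.1   -4.9   44.4 1737. ]
ring [ 572.8 -178.4   49.4   49.1   53.    45.  1426. ]
plate [ 583.8  -70.9   91.    45.5  -53.8   33.2 2987. ]
stud [ 521.  -141.3  139.7   37.3   36.2   23.1 2555. ]
backing [ 586.5 -156.6  172.3   93.9   36.4   11.1 6321. ]
```

Measurements agree: the jig origin is at about (568.6, -88.2) with its x axis at 216.2°, and the collar is at (572.8, -178.6) with the bar at 12.3°. Descending onto the bar.

{"api": "jog_arm", "payload": {"rows": [[[38.5,-17.5,30],[0,0,0.017]],[[38.5,-17.5,80],[0,0,0.017]],[[38.5,-17.5,130],[0,0,0.017]],[[38.5,-17.5,165],[0,0,0.017]],[[38.5,-17.5,180],[0,0,0.017]],[[38.5,-17.5,182],[0,0,0.017]],[[38.5,-17.5,182],[0,0,0.017]]], "grip": 50}}

```text
time: 2.05
tool_pos: [573.3, -181.0, 50.9]
tcp_rot: [179.9, -0.1, 12.1]
ft_force: [-0.4, -0.4, 0.4]
finger_gap: 49.9
grip_force: 0.0
```

{"api": "jog_arm", "payload": {"rows": [[[0,0,0],[0,0,0]],[[0,0,0],[0,0,0]],[[0,0,0],[0,0,0]],[[0,0,0],[0,0,0]],[[0,0,0],[0,0,0]],[[0,0,0],[0,0,0]]], "grip": 0, "force": 50}}

```text
time: 2.65
tool_pos: [573.8, -178.6, 51.8]
tcp_rot: [-180.0, -0.1, 12.2]
ft_force: [-4.6, 9.5, 11.7]
finger_gap: 10.7
grip_force: 49.8
```

{"api": "jog_arm", "payload": {"rows": [[[0,1.5,-2],[0,0,0.1]],[[0,1.5,-2],[0,0,0.2]],[[0,1.5,-2],[0,0,0.3]],[[0,1.5,-2],[0,0,0.4]],[[0,1.5,-2],[0,0,0.5]],[[0,1.5,-2],[0,0,0.6]],[[0,1.5,-2],[0,0,0.7]],[[0,1.5,-2],[0,0,0.8]],[[0,1.5,-2],[0,0,0.9]],[[0,1.5,-2],[0,0,1.0]]]}}

```text
time: 3.65
tool_pos: [573.7, -178.5, 51.9]
tcp_rot: [-179.8, 0.1, -45.3]
ft_force: [2.6, 11.6, 0.2]
finger_gap: 10.7
grip_force: 50.3
```

{"api": "jog_arm", "payload": {"rows": [[[0,0,0],[0,0,0.06]],[[0,0,0],[0,0,0.11]],[[0,0,0],[0,0,0.15]],[[0,0,0],[0,0,0.17]],[[0,0,0],[0,0,0.18]],[[0,0,0],[0,0,0.18]],[[0,0,0],[0,0,0.18]]]}}

```text
time: 4.35
tool_pos: [573.7, -178.4, 51.9]
tcp_rot: [-179.9, 0.1, -55.3]
ft_force: [1.5, 11.8, 0.2]
finger_gap: 11.0
grip_force: 53.1
```

```bash
python3 -c "
from h import *
s=r.sense();print(s['wrist_torque'],s['tcp_rot'],s['joint_pos'])"
```

```text
[ 1.78617259 -0.27743464  0.92298163] [-1.79855400e+02  1.19410911e-01 -5.52724529e+01] [-22.28033516  16.35531302  94.61234137   0.19948739  69.0538786
 122.92091867]
```

The collar is at its stop, with 0.9 N·m of resistance at the wrist. I'll release, lift and go above the square.

{"api": "jog_arm", "payload": {"rows": [[[0,0,0],[0,0,-0.02]],[[0,0,0],[0,0,-0.02]],[[0,0,0],[0,0,-0.02]],[[0,0,-20],[0,0,-0.02]],[[0,0,-60],[0,0,-0.02]],[[0,0,-110],[0,0,-0.12]],[[0,0,-160],[0,0,-0.26]],[[-40,-16,-190],[0,0,-0.4]],[[-80,-32,-190],[0,0,-0.54]]], "grip": 50}}

```text
time: 5.25
tool_pos: [556.5, -98.6, 248.2]
tcp_rot: [-179.9, -0.6, -24.4]
ft_force: [1.1, -0.4, -0.6]
finger_gap: 49.8
grip_force: 0.0
```

```bash
python3 - <<'E'
from h import *
s=r.sense(); M=T(s); print(s['tool_pos'],s['tcp_rot'],M[:3,:3].T@(np.array([480,230,245])-s['tool_pos']), 106-s['tcp_rot'][2])
E
```

```text
[556.51350207 -98.63982114 248.21627329] [-179.91829742   -0.61309712  -24.35899079] [-205.27318407 -267.82409797    1.40174771] 130.3589907881418
```

{"api": "jog_arm", "payload": {"rows": [[[-205,-268,0],[0,0,-2.27]],[[-205,-268,0],[0,0,-2.27]],[[-205,-268,0],[0,0,-2.27]],[[-205,-268,0],[0,0,-2.27]],[[-205,-268,0],[0,0,-2.27]],[[-205,-268,0],[0,0,-2.27]],[[-205,-268,0],[0,0,-2.27]],[[-205,-268,0],[0,0,-2.27]],[[-205,-268,0],[0,0,-2.27]],[[-205,-268,0],[0,0,-2.27]]]}}

```text
time: 6.25
tool_pos: [478.4, 231.9, 241.7]
tcp_rot: [180.0, -0.0, 61.8]
ft_force: [-0.3, -0.3, -1.0]
finger_gap: 50.3
grip_force: 0.0
```

```bash
python3 - <<'E'
from h import *
s=r.sense(); M=T(s); print(s['tool_pos'],s['tcp_rot'],M[:3,:3].T@(np.array([480,230,245])-s['tool_pos']), 106-s['tcp_rot'][2])
E
```

```text
[478.37755679 231.94857433 241.6572908 ] [ 1.79965941e+02 -1.45593218e-02  6.18429476e+01] [-0.9515108   2.35193865 -3.3415536 ] 44.15705239478551
```

{"api": "jog_arm", "payload": {"rows": [[[0,0,0],[0,0,-0.77]],[[0,0,0],[0,0,-0.77]],[[0,0,0],[0,0,-0.77]],[[0,0,0],[0,0,-0.77]],[[0,0,0],[0,0,-0.77]],[[0,0,0],[0,0,-0.77]],[[0,0,0],[0,0,-0.77]],[[0,0,0],[0,0,-0.77]]]}}

```text
time: 7.05
tool_pos: [478.5, 231.6, 241.5]
tcp_rot: [180.0, 0.0, 105.4]
ft_force: [0.5, -1.1, -1.5]
finger_gap: 50.2
grip_force: 0.0
```

```bash
python3 - <<'E'
from h import *
c=cam("wrist"); im,d=r.snapshot("wrist"); cv2.imwrite("pics/w2.png",im); np.save("w2.npy",d); np.save("w2P.npy",c[2])
ct=cam("top"); it,dt=r.snapshot("top"); W=cloud(ct,dt); print("top bar",rect(W,(290,175,330,220),63,85))
E
```

```text
top bar [ 573.9 -176.4   54.8   12.   -53.1   70.4   73. ]
```

View pics/w2.png

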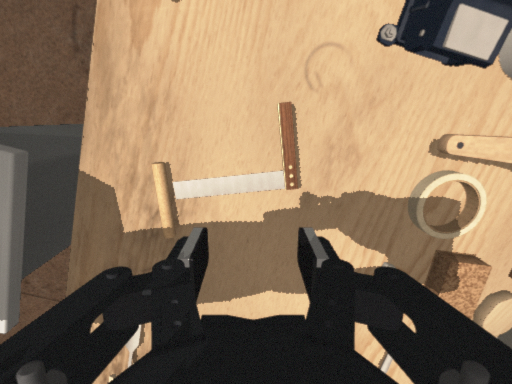

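The collar bar reads -53.1°, which is locked. The stock lies from (287,103) to (293,188), the blade reaches (173,188), and the dowel at (163,200) sits just beyond the tip.

```bash
python3 - <<'E'
from h import *
c=cam("wrist"); c=(c[0],c[1],np.load("w2P.npy")); W=cloud(c,np.load("w2.npy"))
print("bench",np.nanmedian(W[20:60,150:250,2]))
q=rect(W,(265,90,310,200),16,26); print("stock",q)
print("dowel",rect(W,(140,150,182,250),8,25))
# square x dir: stock long axis = y; y dir points world -y
a=np.radians(q[4]); y=np.array([np.cos(a),np.sin(a)]); y*=-np.sign(y[1]); x=np.array([y[1],-y[0]])
g=q[:2]-34*y; print("x ang",np.degrees(np.arctan2(x[1],x[0])),"grip",g,"heel",q[:2]+57*y-8.5*x)
s=r.sense(); M=T(s); yaw=np.degrees(np.arctan2(x[1],x[0]))+90
print("shift",M[:3,:3].T@(np.array([*g,4])-s['tool_pos']),"turn",np.radians(s['tcp_rot'][2]-yaw%360), s['tcp_rot'])
E
```

```text
bench 1.2292034188802745
stock [ 514.9  271.2  114.9   17.7  -67.8   21.3 1173. ]
dowel [368.2 151.3 110.2  17.8 -70.4  17.6 981. ]
x ang -157.8 grip [502.05341325 302.67959988] heel [544.30682482 221.63702335]
shift [ 62.23296437  41.70450731 237.35406686] turn -3.2594075557644153 [1.79993934e+02 1.86342285e-03 1.05449703e+02]
```

{"api": "jog_arm", "payload": {"rows": [[[20,14,40],[0,0,-0.06]],[[50,34,70],[0,0,-0.12]],[[62,42,110],[0,0,-0.12]],[[62,42,155],[0,0,-0.12]],[[62,42,195],[0,0,-0.12]],[[62,42,222],[0,0,-0.12]],[[62,42,233],[0,0,-0.12]],[[62,42,237],[0,0,-0.12]],[[62,42,237],[0,0,-0.12]]]}}

```text
time: 8.05
tool_pos: [502.9, 303.0, 5.2]
tcp_rot: [179.9, -0.0, 112.4]
ft_force: [1.1, 0.0, -0.6]
finger_gap: 49.8
grip_force: 0.0
```

{"api": "jog_arm", "payload": {"rows": [[[0,0,0],[0,0,0]],[[0,0,0],[0,0,0]],[[0,0,0],[0,0,0]],[[0,0,0],[0,0,0]],[[0,0,0],[0,0,0]],[[0,0,0],[0,0,0]],[[0,0,0],[0,0,0]]], "grip": 0, "force": 50}}

```text
time: 8.75
tool_pos: [503.5, 303.3, 6.2]
tcp_rot: [179.8, -0.0, 112.5]
ft_force: [0.4, -0.4, 6.8]
finger_gap: 14.9
grip_force: 50.5
```

{"api": "jog_arm", "payload": {"rows": [[[0,0,-3],[0,0,0]],[[0,0,-10],[0,0,0]],[[0,0,-25],[0,0,0]],[[0,0,-50],[0,0,0]],[[0,0,-80],[0,0,0]],[[0,0,-100],[0,0,0]],[[0,0,-105],[0,0,0]],[[0,0,-105],[0,0,0]]]}}

```text
time: 9.55
tool_pos: [502.9, 303.0, 110.8]
tcp_rot: [179.9, -0.0, 112.5]
ft_force: [-0.1, 0.9, -2.6]
finger_gap: 14.8
grip_force: 49.6
```

```bash
python3 - <<'E'
from h import *
s=r.sense(); print(s['tool_pos'],s['tcp_rot'],s['finger_gap'],s['joint_pos'])
c=cam("wrist"); im,d=r.snapshot("wrist"); 
np.save("w3.npy",d); np.save("w3P.npy",c[2])
ct=cam("top"); it,dt=r.snapshot("top"); cv2.imwrite("pics/t3.png",it)
a=cv2.resize(it[180:300,130:390],(520,240)); cv2.imwrite("pics/w3.png",np.vstack([im[:,:],np.hstack([a[:,:512]])]))
np.save("t3.npy",dt)
W=cloud(ct,dt); print("gouge",rect(W,(255,255,350,275),6,60))
E
```

```text
[502.93696012 303.02839913 110.84941885] [ 1.79850267e+02 -1.11598793e-02  1.12456384e+02] 14.789469496005898 [2.60662368e+01 1.03758257e+01 9.49321524e+01 1.77440193e-03
 7.45418836e+01 3.60939639e+00]
gouge [ 372.1 -167.9  251.    36.4  -87.2   19.1  453. ]
```

```bash
python3 -c "
import cv2;i=cv2.imread('pics/w3.png');print(i.shape);cv2.imwrite('pics/w3b.png',cv2.resize(i,None,fx=.95,fy=.95))"
```

```text
(624, 512, 3)
```

View pics/w3b.png

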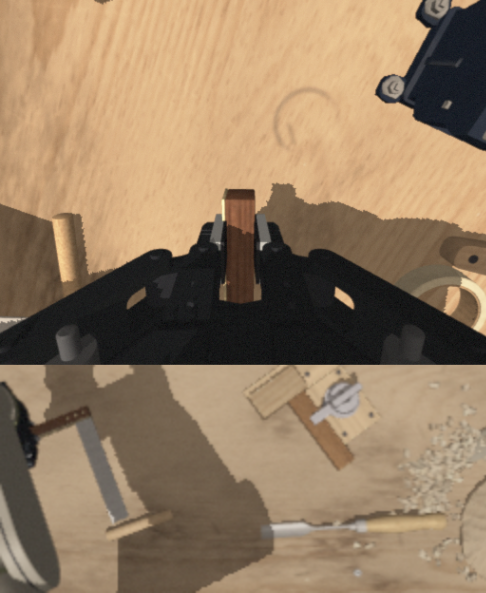

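The square is held at the end of its stock, lifted clear, and the dowel hasn't moved. The tongue lies across the stud. Measuring the in-hand pose next.

```bash
python3 - <<'E'
from h import *
c=cam("wrist"); c=(c[0],c[1],np.load("w3P.npy")); W=cloud(c,np.load("w3.npy"))
q=rect(W,(225,195,280,320),119,135); print("stock part",q)
ct=cam("top"); Wt=cloud(ct,np.load("t3.npy"))
im=cv2.imread("pics/t3.png")
b=rect(Wt,(160,195,205,262),95,122); s_=rect(Wt,(145,195,180,220),122,140); print("blade",b,"stock",s_)
m=(Wt[...,2]>90)&(Wt[...,2]<135); m[:195]=0;m[262:]=0;m[:,:145]=0;m[:,205:]=0
p=Wt[m]; R_=R.from_euler('z',22.5,degrees=True).as_matrix()  # square x at 202.5 
x=np.array([np.cos(np.radians(202.5)),np.sin(np.radians(202.5))]); y=np.array([-x[1],x[0]])
o=p[:,:2]-[502.9,303.0]; u,v=o@x,o@y
print("ext x",np.percentile(u,[0,1,99,100]),"y",np.percentile(v,[0,1,99,100]),len(p))
for u0 in(20,50,80,110,140,160):
    k=abs(u-u0)<8; print(u0,v[k].min(),v[k].max(),np.median(p[k,2]))
E
```

```text
stock part [ 505.   294.4   65.1   27.8  -69.1  125.8 3790. ]
blade [454.  212.  176.2  52.2  22.7 110.5 590. ] stock [524.8 245.6  55.6  17.1 -67.7 123.1  70. ]
ext x [-13.42616581  -6.7065736  165.10610897 168.02719464] y [ 3.14077171  7.19639394 90.92848574 91.49834726] 761
20 4.574192823485727 90.8726361445716 113.17912765111214
50 65.38974751143438 91.01381498540738 111.37601592563283
80 65.51171221619921 91.49834726220558 110.54138547096443
110 65.13073125890408 90.94927040956645 109.07147883259
140 65.43720442112152 91.02500642843668 108.51661863431605
160 65.68034463375805 90.56984871210355 107.45681818312335
```

The in-hand alignment is as intended: the tool is square to the stock and the outer edge is 91 mm from the TCP. Carrying it to 10 mm off in both directions, above home.

{"api": "jog_arm", "payload": {"rows": [[[-15,-7,0],[0,0,-0.01]],[[-45,-20,0],[0,0,-0.03]],[[-80,-36,0],[0,0,-0.06]],[[-120,-54,0],[0,0,-0.1]],[[-160,-71,0],[0,0,-0.14]],[[-200,-89,0],[0,0,-0.18]],[[-240,-107,0],[0,0,-0.21]],[[-270,-120,0],[0,0,-0.23]],[[-287,-128,0],[0,0,-0.239]],[[-293,-130.5,0],[0,0,-0.239]]]}}

```text
time: 10.65
tool_pos: [492.1, -19.7, 107.6]
tcp_rot: [-179.9, -0.1, 126.0]
ft_force: [-0.0, 0.8, -1.0]
finger_gap: 15.1
grip_force: 49.7
```

{"api": "jog_arm", "payload": {"rows": [[[0,0,10],[0,0,0]],[[0,0,30],[0,0,0]],[[0,0,50],[0,0,0]],[[0,0,60],[0,0,0]],[[0,0,60],[0,0,0]]]}}

```text
time: 11.15
tool_pos: [491.4, -16.7, 46.7]
tcp_rot: [-179.8, -0.2, 126.2]
ft_force: [0.4, 0.1, -1.9]
finger_gap: 14.8
grip_force: 49.7
```

```bash
python3 - <<'E'
from h import *
s=r.sense(); print(s['tool_pos'],s['tcp_rot'],s['finger_gap'])
ct=cam("top"); it,dt=r.snapshot("top"); W=cloud(ct,dt)
cv2.imwrite("pics/t4.png",cv2.resize(it[150:290,220:380],None,fx=4,fy=4,interpolation=cv2.INTER_CUBIC))
sc,_=r.snapshot("scene"); cv2.imwrite("pics/s4.png",sc)
O=np.array([568.6,-88.2]); a=np.radians(216.2); x=np.array([np.cos(a),np.sin(a)]); y=np.array([-x[1],x[0]])
o=W[...,:2]-O; u,v=o@x,o@y; m=(W[...,2]>42)&(W[...,2]<85)&(u<200)&(v<5)&(v>-120)&(u>-30)
for u0 in(40,70,100,130,160,180): 
    k=m&(abs(u-u0)<8); print(u0,k.sum(),v[k].min() if k.any() else 0,v[k].max() if k.any() else 0)
E
```

```text
[491.38046928 -16.70172031  46.66280244] [-179.80816859   -0.20492748  126.21278534] 14.830155074262267
40 0 0 0
70 3 -14.944540580735325 -13.198934510566588
100 43 -37.77260593227826 -12.902047443054796
130 44 -38.66021836586134 -12.94012630369558
160 46 -38.982845056143425 -12.748680995268158
180 37 -37.735852008155504 -13.442572054190657
```

View pics/t4.png

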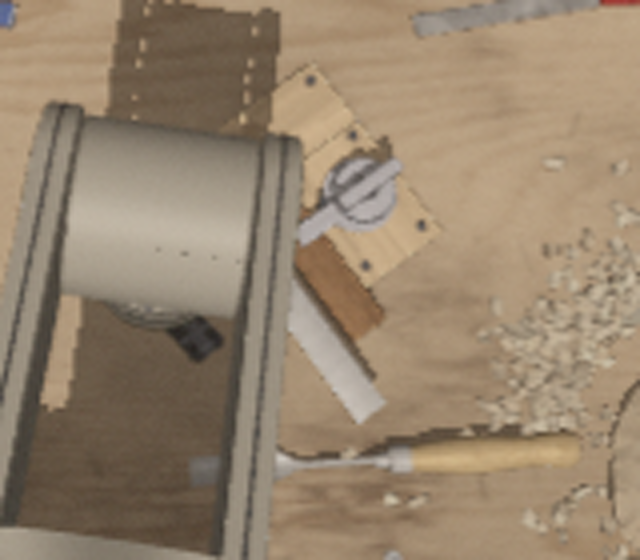

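The blade edge is parallel to the stud about 13 mm off, clear of both stud and gouge. Lowering to the bench.

{"api": "jog_arm", "payload": {"rows": [[[0,0,10],[0,0,0]],[[0,0,22],[0,0,0]],[[0,0,32],[0,0,0]],[[0,0,37],[0,0,0]],[[0,0,39],[0,0,0]],[[0,0,40],[0,0,0]],[[0,0,40],[0,0,0]]]}}

```text
time: 11.95
tool_pos: [493.7, -18.0, 9.4]
tcp_rot: [180.0, 0.0, 126.1]
ft_force: [0.4, 0.4, -2.1]
finger_gap: 14.8
grip_force: 49.6
```

{"api": "jog_arm", "payload": {"rows": [[[0,2,0],[0,0,0]],[[-2,4,0],[0,0,0]],[[-4,6,0],[0,0,0]],[[-6,8,0],[0,0,0]],[[-8,9,0],[0,0,0]],[[-8,9,0],[0,0,0]]]}}

```text
time: 12.55
tool_pos: [505.9, -19.3, 9.4]
tcp_rot: [180.0, 0.0, 126.2]
ft_force: [0.4, -0.2, -1.8]
finger_gap: 14.7
grip_force: 49.6
```

{"api": "jog_arm", "payload": {"rows": [[[0,0,1.5],[0,0,0]],[[0,0,3],[0,0,0]],[[0,1,3],[0,0,0]],[[0,2,3],[0,0,0]],[[0,3,3],[0,0,0]],[[0,3,3],[0,0,0]]]}}

```text
time: 13.15
tool_pos: [507.7, -17.4, 6.2]
tcp_rot: [-180.0, -0.0, 126.2]
ft_force: [-1.7, -1.9, 0.4]
finger_gap: 15.0
grip_force: 49.9
```

{"api": "jog_arm", "payload": {"rows": [[[-1,0,0],[0,0,0]],[[-2,0,0],[0,0,0]],[[-3,0,0],[0,0,0]],[[-3,0,0],[0,0,0]]]}}

```text
time: 13.55
tool_pos: [508.9, -19.1, 6.2]
tcp_rot: [-180.0, -0.1, 126.2]
ft_force: [-6.2, 2.5, 4.1]
finger_gap: 15.0
grip_force: 50.3
```

Contact on both faces is starting, at roughly 3.5 N and 5.7 N. Pressing a bit more.

{"api": "jog_arm", "payload": {"rows": [[[-1,1,0],[0,0,0]],[[-2,2,0],[0,0,0]],[[-2,2.5,0],[0,0,0]],[[-2,2.5,0],[0,0,0]],[[-2,2.5,0],[0,0,0]]]}}

```text
time: 14.05
tool_pos: [509.1, -19.0, 6.0]
tcp_rot: [-179.7, -0.3, 126.2]
ft_force: [-21.6, 3.0, 21.1]
finger_gap: 15.0
grip_force: 52.2
```

```bash
python3 - <<'E'
from h import *
s=r.sense(); a=np.radians(216.2); x=np.array([np.cos(a),np.sin(a)]); y=np.array([-x[1],x[0]])
f=s['ft_force']; print("Fjig",f[:2]@x,f[:2]@y,f[2],s['wrist_torque'],s['tcp_rot'])
d=s['tool_pos'][:2]-[568.6,-88.2]; print("grip jig",d@x,d@y)
ct=cam("top"); it,dt=r.snapshot("top"); W=cloud(ct,dt); cv2.imwrite("pics/t5.png",it)
cv2.imwrite("pics/t5.png",cv2.resize(it[165:285,250:370],None,fx=5,fy=5,interpolation=cv2.INTER_CUBIC))
o=W[...,:2]-[568.6,-88.2]; u,v=o@x,o@y; m=(W[...,2]>1)&(W[...,2]<14)&(v<3)&(v>-40)
m2=(im:=it.astype(int)).min(2)>125
for u0 in(130,145,152,160,168):
    k=m2&(abs(u-u0)<4)&(abs(v+12)<25); print(u0,k.sum(),v[k].min() if k.any() else 0,v[k].max() if k.any() else 0)
E
```

```text
Fjig 15.646586206957965 -15.127521990406015 21.05631882616451 [ 0.35095846  3.53006575 -0.23725954] [-179.66576868   -0.34954023  126.16981095]
grip jig 7.133139133618339 -90.95861331223836
130 21 -26.115490379934787 -1.5457425688445994
145 22 -26.307956613940163 0.007820472064613745
152 23 -27.028913799607118 1.219219071162124
160 24 -26.48322663877281 0.6884646416991143
168 23 -27.036135843865715 1.471819532800818
```

View pics/t5.png

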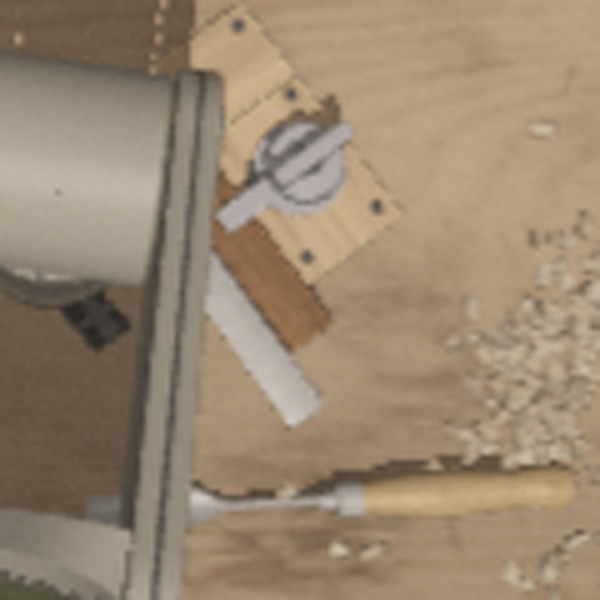

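The blade lies flush along the stud at (255,340) in the crop, the collar is still locked, and the forces are about 15 N on each face. Holding briefly, then handing in.

{"api": "jog_arm", "payload": {"rows": [[[0,0,0],[0,0,0]],[[0,0,0],[0,0,0]],[[0,0,0],[0,0,0]],[[0,0,0],[0,0,0]],[[0,0,0],[0,0,0]]]}}

```text
time: 14.6
tool_pos: [509.1, -19.0, 6.0]
tcp_rot: [-179.7, -0.3, 126.2]
ft_force: [-21.3, 2.8, 20.9]
finger_gap: 14.7
grip_force: 52.2
```

```bash
python3 -c "
from h import *
s=r.sense();print(s['ft_force'],s['tool_pos'],abs(s['qd']).max());print(r.hand_in())"
```

```text
[-21.3230766    2.8186885   20.88580533] [509.13592453 -19.02768044   6.00509964] 0.10595393520061773
the job is handed in; nothing more can be done
None
```

I handed the job in at about 14.6 s, with the collar turned to its stop and the square held home against plate and stud at about 15 N on each; the hand-in returned no verdict, so I don't know how it was judged.

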